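# Index a rocket model's tail unit in its stand and clip it down

### The job

The rocket's tail unit stands proud in the stand's socket because its keyway has not found the key. Turn it round gently (a push on a fin is enough), without lifting it out, until the red fin comes to the stand's red line and the tail drops home with its flange flush on the socket; then swing the steel clip fully in over the flange to hold it down. Leave the other things on the bench as they are.

Things in the scene. Friction and masses are not known exactly. Their poses are not given: they have to be found in the camera images.
- stand: heavy indexing stand fixed to the bench: black round foot 196 mm across, 14 mm tall; on its axis an aluminium socket 54 mm across, its flat top 66 mm above the bench. Origin on the axis at bench level, z up. Red lines on foot and socket mark the key (+x). A 15 mm post carrying the clip stands 84 mm from the axis at its +y
- key_mark (a point): outer end of the red line on the foot, at the stand's +x, 84 mm from its axis, 14 mm above the bench. On this side a key 3.4 mm wide sticks into the socket's bore, its top 16 mm below the socket's top. The bore is 29.4 mm wide for its top 28 mm, 20.4 mm below that
- tail: tail unit of a rocket model, about 240 g, loose in the socket. Origin at the centre of its flange's underside, z up. Flange 58 mm across, 12 mm thick; grey hull 39 mm across at the flange to 51 mm at the top, 78 mm above the origin; four fins 4 mm thick at its +x (red), +y, -x, -y (grey), out to 62 mm from the axis, 26 to 70 mm above the origin (outer 16 mm: 26 to 61 mm)
- red_fin (a point): middle of the red fin's outer edge: 62 mm from the tail's axis along its +x, 44 mm above its origin
- stub_end (a point): lower end of the tail's stub, on its axis, 49 mm under its origin. The stub is brass, 28 mm across for 26 mm below the flange with a keyway about 5 mm wide down its +x side (under the red fin), then a 19 mm pilot. Unaligned it rests on the key: tail origin 76 mm above the bench; it turns easily either way and leans up to 3 degrees. Aligned (within 4 degrees) it drops to 66 mm by its weight
- clip (a joint): swing clip of the stand: flat steel arm 12 mm wide, tip 62 mm from its upright pivot, 79 to 83 mm above the bench. 0 rad: its tip lies over the tail's flange, at its stop; grows counter-clockwise seen from above as it swings away, to 1.75. Stays where it is left; takes about 1.5 N at the knob. It cannot pass the flange while the tail stands proud
- clip_knob (a point): centre of the top of the clip's black knob: upright cylinder 13 mm across, 83 to 105 mm above the bench, 30 mm from the pivot on the side away from the tip; it turns with the clip and at 0 rad is farthest (114 mm) from the stand's axis
- clip_pivot (a point): top of the clip's pivot screw, on the pivot axis, 88 mm above the bench, 84 mm from the stand's axis at the stand's +y
- paint_red: dropper bottle of paint with a red cap, 25 mm across, 72 mm tall, loose on the mat beside the stand; origin at the centre of its underside. Bystander
- paint_yellow: the same with a yellow cap, loose on the mat beside the stand; origin at the centre of its underside. Bystander
- cement: round glass jar of cement with a green cap, 43 mm across, 56 mm tall; origin at the centre of its underside. Bystander
- nose: grey plastic nose cone standing on its base, 51 mm across, 149 mm tall; origin at the centre of its underside. Bystander
- tin: flat round steel tin, 106 mm across, 28 mm tall; origin at the centre of its underside. Bystander
- body_tube: grey plastic tube lying on its side along its own x, 150 mm long, 51 mm across; origin at the centre of its underside. Bystander
- nippers: side cutters with yellow handles lying along their own x, about 120 mm long, 45 mm wide, 14 mm tall; origin under the joint. Bystander
Mind the look-alikes: they are no part of the job. What is shaped like the stand but blue is not meant. What is shaped like the tail but blue is not meant.

How it is judged:
By the outcome, as a careful person would: the job done as asked, in the order asked, and still so for the second after the job is handed in, with the robot touching nothing.
It also fails if it takes over 51 s, if anything falls off the work surface, if the arm or the gripper's body presses on something with over 40 N, if the wrist force passes 120 N, or if a joint passes its speed limit or range.

### The arm

A 7-joint arm with a two-finger parallel gripper is mounted at the origin on the work surface. World frame = base frame: x ahead of the robot, y to its left, z up, the work surface at z = 0. Lengths are in m, angles in rad, forces in N, time in s.
With the tool pointing down it reaches from about 0.4 to 0.875 m from the base axis. Payload 19.3 kg.
Tool frame: the origin (TCP) lies on the centre line of the jaws, within the pads' length; the fingertips stand 14 mm ahead of it and the grasp point (between the pads) lies 5 mm behind it; x points along the fingers, y is the direction in which the jaws open and shut, and the axes are right-handed (so a half turn about x gives the same grasp; the last joint's range is limited). The gripper opens to 85 mm and grips with 20 to 120 N. Pads are 22 mm wide; open, the fingers measure 114 mm over their backs; the gripper's body (76 mm by 85 mm) begins 54 mm behind the grasp point. The pads swing forward as they close: fully open they stand 13 mm farther back than shut.
Start: joints at [1.089, 0.521, -0.036, 1.599, 0.021, 1.021, -0.113], TCP at [0.25, -0.573, 0.245] pointing down, gripper open.
Joint ranges: [-2.91, 2.91], [-0.3, 2.13], [-1.5, 1.42], [0.17, 2.43], [-1.26, 4.41], [0.16, 1.93], [-2.52, 2.52]. Speed limits (rad/s): [1.89, 1.89, 2.39, 2.39, 3.01, 3.01, 3.01].

### API

Orientations are given as [roll, pitch, yaw] about the fixed x, y, z axes, in that order (R = Rz(yaw) Ry(pitch) Rx(roll)).
In Python, from workcell import monitor, optics, bot gives the robot as it stands.
- The arm moves only by the tool arm_command, never from a script. Its arguments are lists of equal length, an entry for each row: "delta_pos": the shift along the tool's x, y, z as a fraction of full scale, a list of three; "rotation": the turn, a rotation vector about the tool's x, y, z as a fraction of full scale, a list of three. In form: {"delta_pos": [[dx, dy, dz], ...], "rotation": [[wx, wy, wz], ...]}. A call has 1 to 10 rows; each row shifts and turns the pose as measured when the row begins, along the tool's axes as they then stand; what a row does not reach is not made up. Full scale, the value 1, is 30 mm for a shift and 6 degrees for a turn. A row lasts 1/10 s, in which the tool goes at most 50 mm and 8.59 degrees, less where a joint would pass 70% of its speed; a pose out of reach is approached as far as the arm can. A call with a number of a shift or a turn outside -1 to 1 is refused whole. A call with a gripper value outside its range is refused whole. "gripper" is the closure, from -1 (fully open) to 1 (shut), so that 0 is half open, set as the call begins (left out, the last holds). The fingers move at their own pace and stop on an object; "grip_force" is the grip in N (left out, the last holds). Time passes only in rows, so rows that do not move let the fingers close. It gives the time, the measured TCP pose, the force and the opening at its end, in the units of the state.
- monitor.observe(): the state, without advancing time (a new reading comes with each control period).
- optics.grab_frame(name): name is "scene" or "side" or "wrist"; returns the picture (400x640x3 uint8, red, green, blue); there is no depth.
- optics.camera_params(name): a dict with "fx", "fy", "cx", "cy" (pixels), "origin" and "rotation" of the camera in the world. Camera axes: x right, y down, z forward; pixel columns grow to the right and rows downward; lengths in m; the calibration is good to about 2 mm. A picture is of the moment at which its call begins: read the wrist's pose just before it. camera_params takes no time and is no camera call; for the wrist camera it gives the pose at the moment of the call.
- bot.job_done(): hands the job in, once; it reports no verdict.
The state is a dict: "clock": time; "qpos": joint angles; "qd": joint speeds; "joint_efforts": joint torques, N m; "position": TCP position; "tool_rot": TCP orientation; "force": force on the tool from outside, world axes, zero at the start; "moment": the same for the moment, N m; "grip_width": finger opening in m.
Only numpy, scipy, OpenCV 4.12 (cv2) and the standard library are available. Lean on these libraries where they do the work, as an engineer would, in place of code of your own. Each camera call takes 0.05 s, during which the arm holds its last target. There are 200 camera calls.

## Working session

There is one attempt and no reset: what is moved stays moved. The work goes in short steps, Python scripts to look and compute and a tool call to move; the robot and the scene stay as the last step left them, time stands still between calls to the robot, and variables do not carry over. Pictures are saved under pics/ and viewed, about 8 in all and at most 12, crops included, and the job is handed in when it is done.

Besides the shell and the picture viewer there is one more tool, called after "Request:" as a command line: name --argument value ..., lists and objects as JSON in quotes. arm_command: Moves the arm, as the interface text tells. Its arguments: {"type":"object","properties":{"delta_pos":{"type":"array","items":{"type":"array","items":{"type":"number"}}},"rotation":{"type":"array","items":{"type":"array","items":{"type":"number"}}},"gripper":{"type":"number"},"grip_force":{"type":"number"}},"required":["delta_pos","rotation"]}

```bash
mkdir -p pics; cat > h.py <<'E'
import numpy as np,cv2
from workcell import monitor,optics,bot
def grab(n,f):
    im=optics.grab_frame(n); cv2.imwrite('pics/'+f,im[:,:,::-1]); return im
def ray(n,u,v,p=None):
    p=p or optics.camera_params(n); R=np.array(p['rotation']); 
    d=R@np.array([(u-p['cx'])/p['fx'],(v-p['cy'])/p['fy'],1]); return np.array(p['origin']),d
def onz(n,u,v,z,p=None):
    o,d=ray(n,u,v,p); return o+d*(z-o[2])/d[2]
def proj(n,X,p=None):
    p=p or optics.camera_params(n); c=np.array(p['rotation']).T@(np.array(X)-np.array(p['origin']))
    return np.array([p['fx']*c[0]/c[2]+p['cx'],p['fy']*c[1]/c[2]+p['cy']])
E
python3 - <<'E'
from h import *
a=grab('scene','s0.png');b=grab('side','d0.png')
for n in('scene','side','wrist'):
    p=optics.camera_params(n);print(n,p)
print(monitor.observe())
E
```

```text
scene {'fx': 390.84573827961185, 'fy': 390.84573827961185, 'cx': 322.8640431619512, 'cy': 202.992485067609, 'origin': array([ 1.54198119, -0.14984456,  0.78700409]), 'rotation': array([-2.17160603, -0.02153544,  1.45546974])}
side {'fx': 486.9143535794292, 'fy': 486.9143535794292, 'cx': 315.9014227724353, 'cy': 204.96917699494847, 'origin': array([-0.11906035,  0.73795964,  0.810475  ]), 'rotation': array([-2.20691645,  0.00689857, -2.42920746])}
wrist {'fx': 348.59498447832453, 'fy': 348.59498447832453, 'cx': 324.54138483776944, 'cy': 199.30319391296348, 'origin': array([ 0.31459852, -0.54353608,  0.37298222]), 'rotation': array([ 2.85917083e+00,  1.75325466e-03, -1.15849388e+00])}
{'clock': 0.1, 'qpos': array([ 1.08882174,  0.52192946, -0.03633848,  1.59991697,  0.02117916,
        1.02109686, -0.11276951]), 'qd': array([ 0.00071611, -0.00134014,  0.00086521, -0.00233444,  0.00037473,
        0.00147241,  0.00057371]), 'joint_efforts': array([ 3.51586568e-03, -9.28478765e+01,  1.98358923e+00, -3.70533049e+01,
        1.80511060e-02,  5.37310771e-03, -7.24638721e-05]), 'position': array([ 0.25002186, -0.57251793,  0.24481088]), 'tool_rot': array([-1.52600008,  1.56982955,  2.02738474]), 'force': array([-0.39624739,  0.45858785,  0.73813903]), 'moment': array([ 0.04344894,  0.00060504, -0.02685997]), 'grip_width': 0.08546071399048515}
```

View pics/s0.png

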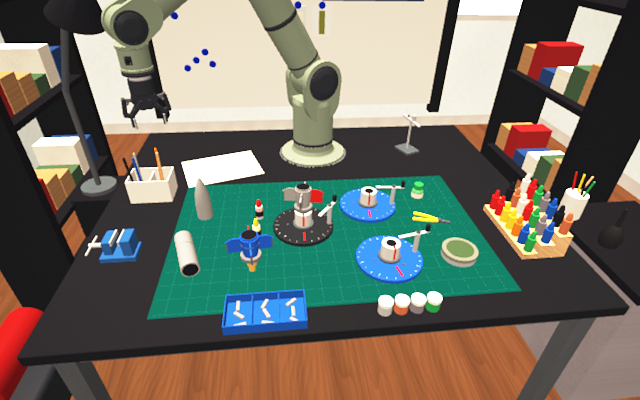

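View pics/d0.png

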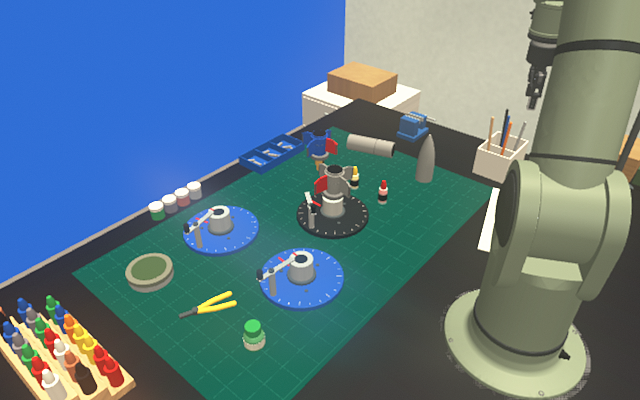

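The target is the black stand with the grey tail, at scene (303,225) and side (332,214). The blue stands at scene (368,204) and (389,258) and the blue tail at (249,245) are look-alikes. I'll confirm this in an enlarged crop.

```bash
sed -i "s/R=np.array(p\['rotation'\])/R=rot(p)/; s/np.array(p\['rotation'\]).T@/rot(p).T@/; 3i from scipy.spatial.transform import Rotation\ndef rot(p): return Rotation.from_euler('xyz',p['rotation']).as_matrix()" h.py
python3 - <<'E'
from h import *
a=cv2.imread('pics/s0.png')[165:255,245:365];b=cv2.imread('pics/d0.png')[150:240,280:400]
f=lambda i:cv2.resize(i,None,fx=6,fy=6,interpolation=cv2.INTER_CUBIC)
o=np.vstack([f(a)[:,:],f(b)]);o=np.hstack([f(a),f(b)]);o=cv2.resize(o,(800,300))
cv2.imwrite('pics/c0.png',np.vstack([cv2.resize(a,(400,300),interpolation=2),cv2.resize(b,(400,300),interpolation=2)]))
# dark foot mask in both
for n,f,(u,v) in(('scene','s0.png',(303,225)),('side','d0.png',(332,214))):
    print(n,onz(n,u,v,.014))
print(proj('scene',[0,0,0]),proj('side',[0,0,0]))
E
```

```text
scene [ 0.54264318 -0.08188284  0.014     ]
side [ 0.53038255 -0.07171048  0.014     ]
[312.53129715 151.44519672] [511.23068379 338.38690595]
```

View pics/c0.png

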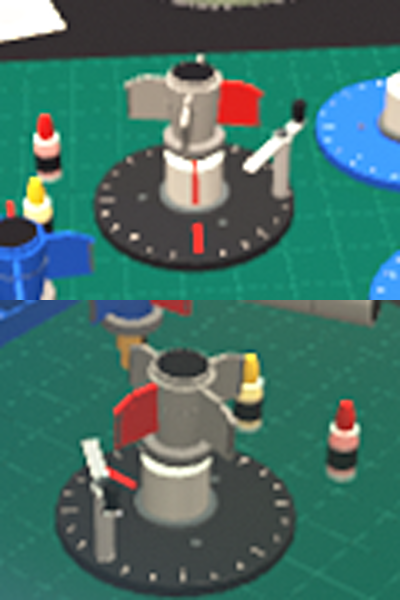

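The crop confirms it: black stand, grey tail proud, red line towards the scene camera (about world +x), red fin at about +y, clip post at +y with the clip swung out. Next I'll measure exactly.

```bash
python3 - <<'E'
from h import *
from scipy.optimize import least_squares
for n,f,box in(('scene','s0.png',(262,190,345,248)),('side','d0.png',(290,170,375,240))):
    im=cv2.imread('pics/'+f);x0,y0,x1,y1=box
    hsv=cv2.cvtColor(im,cv2.COLOR_BGR2HSV).astype(int)
    H,S,V=[hsv[...,i] for i in range(3)]
    g=((H>65)&(H<95)&(S>90))|((H>98)&(H<125)&(S>120))
    P=[]
    # first non-green from left/right per row, only lower part, keep dark pixels
    dark=(V<75)&(~g)
    m=np.zeros_like(dark);m[y0:y1,x0:x1]=dark[y0:y1,x0:x1]
    nl,lab,st,ce=cv2.connectedComponentsWithStats(m.astype(np.uint8));k=1+np.argmax(st[1:,4]);print(n,st[k])
    cs,_=cv2.findContours((lab==k).astype(np.uint8),cv2.RETR_EXTERNAL,cv2.CHAIN_APPROX_NONE)
    c=max(cs,key=len)[:,0];h=cv2.convexHull(c)[:,0]
    Q=np.array([onz(n,u,v,.014)[:2] for u,v in h])
    r=least_squares(lambda p:np.hypot(*(Q-p).T)-.098,Q.mean(0),loss='soft_l1',f_scale=.002)
    print('centre',r.x,np.round((np.hypot(*(Q-r.x).T)-.098)*1000,1))
    red=((H<8)|(H>172))&(S>150)&(V>110)
    R=np.zeros_like(red);R[y0-25:y1,x0:x1]=red[y0-25:y1,x0:x1]
    nl,lab,st,ce=cv2.connectedComponentsWithStats(R.astype(np.uint8))
    for i in range(1,nl):
        if st[i,4]>5:print('red',st[i],ce[i],'z14',onz(n,*ce[i],.014))
    for nm,uv in dict(scene=dict(knob=(245+298*.3,165+103*.3),tip=(245+248*.3,165+163*.3),pivot=(245+283*.3,165+136*.3)),side=dict(knob=(280+103*.3,150+(482-300)*.3),tip=(280+90*.3,150+(443-300)*.3))) [n].items():
        print(nm,uv,onz(n,*uv,dict(knob=.105,tip=.083,pivot=.088)[nm]))
s=monitor.observe();print(s['tool_rot'],Rotation.from_euler('xyz',s['tool_rot']).as_matrix())
E
```

```text
scene [ 274  209   59   37 1136]
centre [ 0.54434028 -0.08313011] [-0.7  3.2 -8.4 -2.6 -2.2 -1.7 -0.9  1.3  1.1  1.   1.1  1.2  0.2  0.
 -1.1 -2.3 -3.5 -3.  -1.3  0.6  1.9  1.8]
red [310 189  14  14 146] [315.93835616 195.52739726] z14 [ 0.3739176  -0.02285993  0.014     ]
red [303 217   1   9   9] [303. 221.] z14 [ 0.52130648 -0.08031296  0.014     ]
red [303 232   3   9  27] [304. 236.] z14 [ 0.59867484 -0.08289063  0.014     ]
knob (334.4, 195.9) [0.51840222 0.02039604 0.105     ]
tip (319.4, 213.9) [ 0.58084447 -0.03391903  0.083     ]
pivot (329.9, 205.8) [0.54760456 0.00270203 0.088     ]
side [ 297  196   72   43 1580]
centre [ 0.5291125  -0.07055502] [ 4.8  2.1  2.5 -1.  -2.  -2.3 -2.4 -2.2 -0.6  0.1  0.3  1.5  0.9  0.7
  1.2  0.8  0.6 -0.3 -2.  -2.5 -2.  -1.1 -0.2  1.4 -7. ]
red [325 145  11   9  68] [330.30882353 148.32352941] z14 [ 0.7577455  -0.34083891  0.014     ]
red [314 175  13  18 152] [321.27631579 183.45394737] z14 [ 0.64735204 -0.16508983  0.014     ]
red [312 200   9   7  20] [316.15 203.1 ] z14 [ 0.5952071  -0.08168721  0.014     ]
knob (310.9, 204.6) [0.51933124 0.02493984 0.105     ]
tip (307.0, 192.9) [ 0.5808498  -0.02929212  0.083     ]
[-1.52600008  1.56982955  2.02738474] [[-4.26238605e-04  4.00252113e-01 -9.16404967e-01]
 [ 8.67737417e-04 -9.16404558e-01 -4.00252338e-01]
 [-9.99999533e-01 -9.65801877e-04  4.32932656e-05]]
```

Request:
arm_command --delta_pos '[[-0.2,-0.55,-0.78],[-0.2,-0.55,-0.78],[-0.2,-0.55,-0.78],[-0.2,-0.55,-0.78],[-0.2,-0.55,-0.78],[-0.2,-0.55,-0.78],[-0.2,-0.55,-0.78],[-0.2,-0.55,-0.78],[-0.2,-0.55,-0.78],[-0.2,-0.55,-0.78]]' --rotation '[[0,0,0],[0,0,0],[0,0,0],[0,0,0],[0,0,0],[0,0,0],[0,0,0],[0,0,0],[0,0,0],[0,0,0]]'

```text
clock: 1.1
position: [0.4, -0.3202, 0.3033]
tool_rot: [-1.103, 1.563, 2.444]
force: [0.6, 0.0, -0.6]
grip_width: 0.0855
```

Request:
arm_command --delta_pos '[[0,-0.55,-0.78],[0,-0.55,-0.78],[0,-0.55,-0.78],[0,-0.55,-0.78],[0,-0.55,-0.78],[0,-0.55,-0.78],[0,-0.3,-0.4],[0,0,0]]' --rotation '[[0,0,0],[0,0,0],[0,0,0],[0,0,0],[0,0,0],[0,0,0],[0,0,0],[0,0,0]]'

```text
clock: 1.9
position: [0.5016, -0.1499, 0.3031]
tool_rot: [-1.134, 1.561, 2.418]
force: [-0.5, -0.6, 1.3]
grip_width: 0.0854
```

```bash
python3 - <<'E'
from h import *
import pickle
p=optics.camera_params('wrist');a=grab('wrist','w0.png');pickle.dump(p,open('w0.pkl','wb'))
s=monitor.observe();print(s['clock'],s['position'],s['tool_rot'],s['qpos'],p['origin'])
print(proj('wrist',[.544,-.082,.154]),proj('wrist',[.544,-.082,.014]))
E
```

```text
1.95 [ 0.50105201 -0.15089613  0.30305939] [-1.09056106  1.56096562  2.46042148] [ 0.36188087  0.31001346 -0.22906483  1.77941147  0.0733294   1.06937049
 -1.05388433] [ 0.56707166 -0.12169321  0.43097738]
[267.47969538 102.59410888] [287.70835039 100.54125581]
```

View pics/w0.png

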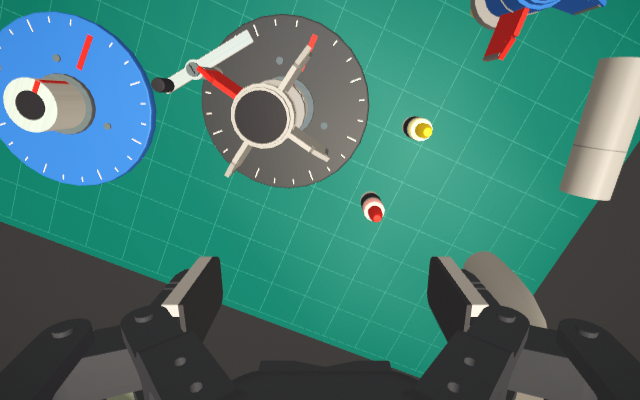

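The wrist view shows the whole stand: foot about (285,101), hull top (263,115), red fin tip (201,68), key line end (313,40), knob (162,85), pivot (193,70) and clip tip (250,38). I'll compute positions from these.

```bash
python3 - <<'E'
from h import *
import pickle
from scipy.optimize import least_squares
p=pickle.load(open('w0.pkl','rb'));im=cv2.imread('pics/w0.png')
hsv=cv2.cvtColor(im,cv2.COLOR_BGR2HSV).astype(int);H,S,V=[hsv[...,i] for i in range(3)]
W=lambda u,v,z:onz('wrist',u,v,z,p)
m=((S<70)).astype(np.uint8);m[:,:195]=0;m[190:]=0;m[:,375:]=0
nl,lab,st,_=cv2.connectedComponentsWithStats(m);k=1+np.argmax(st[1:,4]);print(st[k])
c=cv2.findContours((lab==k).astype(np.uint8),0,1)[0];c=max(c,key=len);h=cv2.convexHull(c)[:,0]
h=np.array([q for q in h if q[0]>230])
Q=np.array([W(u,v,.014)[:2] for u,v in h])
r=least_squares(lambda q:np.hypot(*(Q-q).T)-.098,[.544,-.082],loss='soft_l1',f_scale=.001);C=r.x
print('foot',C,np.round((np.hypot(*(Q-C).T)-.098)*1e3,1))
red=(((H<8)|(H>172))&(S>150)&(V>110)).astype(np.uint8);red[:,:190]=0;red[:,375:]=0;red[190:]=0
nl,lab,st,ce=cv2.connectedComponentsWithStats(red)
for i in range(1,nl):
    if st[i,4]>8: print('red',st[i],ce[i])
ang=lambda X,c:np.degrees(np.arctan2(X[1]-c[1],X[0]-c[0]))
km=W(313,41,.014);print('mark',km,np.hypot(*(km[:2]-C)),ang(km,C))
hc=W(263,114.5,.154);print('hull',hc, 'left/right w',W(231,114,.154),W(295,114,.154))
for nm,uv,z in(('red',(200,67),.128),('op',(329,159),.128),('f2',(228,175),.128),('f3',(312,40),.128)):
    X=W(*uv,z);print(nm,X,np.hypot(*(X[:2]-C)),ang(X,C))
pv=W(193,68,.088);kn=W(158,85,.105);tp=W(249,36,.083)
print('pv',pv,np.hypot(*(pv[:2]-C)),ang(pv,C));print('kn',kn,np.hypot(*(kn-pv)[:2]),ang(kn,pv),'tip',tp,np.hypot(*(tp-pv)[:2]),ang(tp,pv))
for nm,uv in(('red',(375,217)),('yel',(427,131))): print(nm,W(*uv,.072))
E
```

```text
[  195    14   174   174 22391]
foot [ 0.53580571 -0.07885856] [-0.8 -0.8 -0.3 -0.5 -0.   0.   0.1 -0.1  0.3 -0.  -0.   0.2  0.4  0.5
  0.1  0.1  0.2 -0.3 -0.1 -0.1 -0.6 -0.4 -0.8 -1.3 -1.1 -1.7 -1.9 -2.
 -2.3 -2.3 -2.1 -1.5 -1.7 -1.2 -1.2 -1.3 -0.9]
red [308  34   9  17  74] [312.28378378  41.04054054]
red [196  66  46  33 571] [220.45884413  81.4938704 ]
mark [ 0.6141872  -0.08292371  0.014     ] 0.078486841287993 -2.9689126016349228
hull [ 0.53478453 -0.08086624  0.154     ] left/right w [ 0.52520996 -0.05797431  0.154     ] [ 0.54504724 -0.10345271  0.154     ]
red [ 0.54651425 -0.01638005  0.128     ] 0.06338956658700845 80.27425611318
op [ 0.51938455 -0.14353854  0.128     ] 0.06673196368174958 -104.24545104367581
f2 [ 0.47018976 -0.06695044  0.128     ] 0.06668775319233032 169.7137958157338
f3 [ 0.60166396 -0.09250303  0.128     ] 0.06725682332872349 -11.704910428440432
pv [0.54037441 0.00322441 0.088     ] 0.0822100172190479 86.81422771309603
kn [0.51552579 0.02150186 0.105     ] 0.030846699743881163 143.66360258283652 tip [ 0.58691266 -0.03388357  0.083     ] 0.0595215171033014 -38.56764832043106
red [ 0.47239263 -0.21906101  0.072     ]
yel [ 0.57648966 -0.22693443  0.072     ]
```

```bash
python3 -c "
import cv2;a=cv2.imread('pics/w0.png')[5:195,140:385];cv2.imwrite('pics/c1.png',cv2.resize(a,None,fx=3.2,fy=3.15,interpolation=2))"
```

```text
(no output)
```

View pics/c1.png

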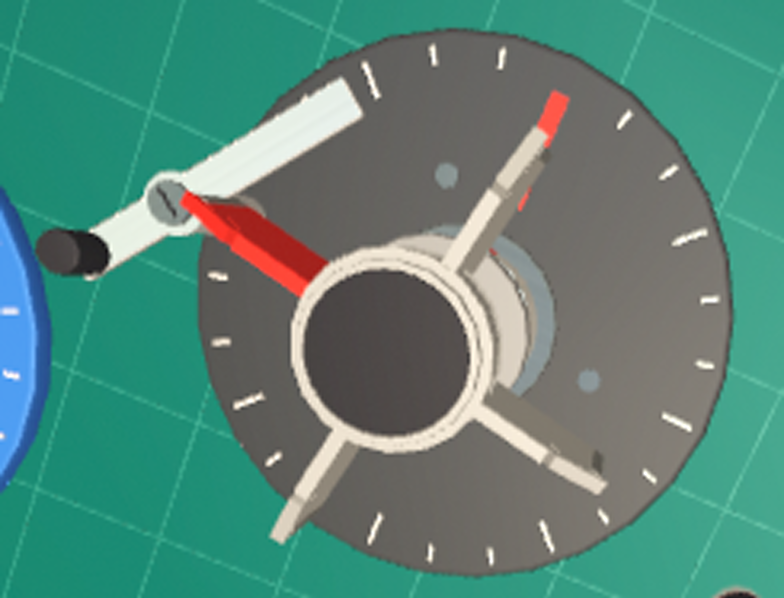

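Foot centre (0.536, -0.079), with stand yaw about -3°, tail yaw about +78.5°, and the clip about 0.95 rad open. The sizes agree with those given: fin radius 63–67 mm, knob arm 31 mm, pivot radius 82 mm. My plan is to set the half-open jaws coaxially over the hull, between the fins, and turn the wrist so both fingers push the fins without gripping.

Request:
arm_command --delta_pos '[[0,-0.57,-0.67],[0,-0.57,-0.67],[0,-0.57,-0.67],[0,0,0],[0,0,0],[0,0,0],[0,0,0],[0,0,0],[0,0,0],[0,0,0]]' --rotation '[[0,0,0],[0,0,0],[0,0,0],[-1,0,0],[-1,0,0],[-1,0,0],[-1,0,0],[-1,0,0],[-1,0,0],[-1,0,0]]' --gripper -0.5

```text
clock: 2.95
position: [0.5326, -0.0898, 0.3017]
tool_rot: [-1.302, 1.558, 2.995]
force: [0.5, -0.0, -0.6]
grip_width: 0.0641
```

Request:
arm_command --delta_pos '[[0,0,0],[0,0,0],[0,0,0],[0,0,0],[0,0,0],[0,0,0],[0,0,0],[0,0,0],[0,0,0],[0,0,0]]' --rotation '[[-1,0,0],[-1,0,0],[-1,0,0],[-1,0,0],[-1,0,0],[-1,0,0],[-1,0,0],[-1,0,0],[-1,0,0],[0,0,0]]'

```text
clock: 3.95
position: [0.5271, -0.1043, 0.3001]
tool_rot: [-1.957, 1.553, -2.974]
force: [-0.0, -1.0, -0.3]
grip_width: 0.0641
```

```bash
cat >> h.py <<'E'
def st(tgt=None):
    s=monitor.observe();R=Rotation.from_euler('xyz',s['tool_rot']).as_matrix()
    print('t',s['clock'],'pos',np.round(s['position'],4),'jaw',round(np.degrees(np.arctan2(R[1,1],R[0,1])),1),'tilt',np.round(R[:2,0],3),'w',s['grip_width'],'F',np.round(s['force'],1),'M',np.round(s['moment'],2),'q',np.round(s['qpos'],2))
    if tgt is not None: print('tool delta/30mm',np.round(R.T@(np.array(tgt)-s['position'])/.03,2))
    return s,R
E
python3 -c "
from h import *
st([.5355,-.0797,.22])"
```

```text
t 3.95 pos [ 0.5271 -0.1043  0.3001] jaw 31.8 tilt [-0.018 -0.003] w 0.06411319437847782 F [-0.  -1.  -0.3] M [-0.04  0.   -0.01] q [ 0.53  0.38 -0.59  1.73  0.24  1.12  0.42]
tool delta/30mm [ 2.66  0.71 -0.53]
```

```bash
cat >> h.py <<'E'
def lev(R):
    w=np.cross(R[:,0],[0,0,-1]);print('level rot/6deg',np.round(R.T@w/np.radians(6),2))
E
echo
```

Request:
arm_command --delta_pos '[[0.5,0.36,-0.27],[0.5,0.36,-0.27],[0.5,0,0],[0.5,0,0],[0,0,0]]' --rotation '[[0,0,0],[0,0,0],[0,0,0],[0,0,0],[0,0,0]]'

```text
clock: 4.45
position: [0.5349, -0.0838, 0.2377]
tool_rot: [-1.825, 1.552, -2.866]
force: [-0.9, -0.3, -0.1]
grip_width: 0.064
```

```bash
python3 - <<'E'
from h import *
import pickle
s,R=st([.5355,-.0797,.22]);lev(R)
p=optics.camera_params('wrist');a=grab('wrist','w1.png');pickle.dump(p,open('w1.pkl','wb'))
E
```

```text
t 4.45 pos [ 0.5349 -0.0838  0.2377] jaw 30.4 tilt [-0.018 -0.005] w 0.06399290344626124 F [-0.9 -0.3 -0.1] M [ 0.04 -0.07 -0.  ] q [ 0.46  0.45 -0.57  1.79  0.29  0.99  0.31]
tool delta/30mm [ 0.59  0.1  -0.1 ]
level rot/6deg [ 0.   -0.05  0.18]
```

View pics/w1.png

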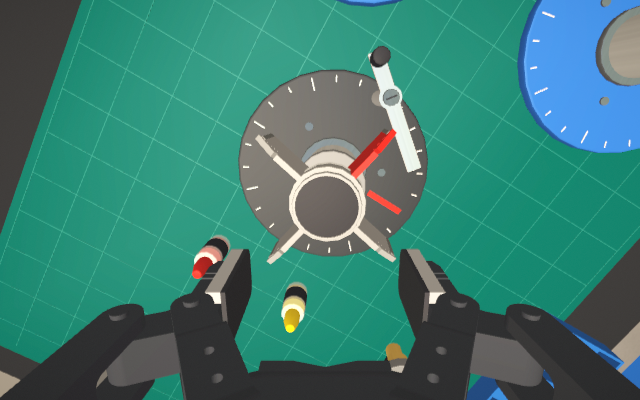

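```bash
python3 - <<'E'
from h import *
import pickle
p=pickle.load(open('w1.pkl','rb'));W=lambda u,v,z:onz('wrist',u,v,z,p)[:2]
print('hull',W(327,206,.154),'foot',W(333.5,163,.014))
F={'r':(391,133),'l':(260,139),'bl':(270,261),'br':(391,259)}
X={k:W(*v,.137) for k,v in F.items()};print(X,(X['r']+X['bl'])/2,(X['l']+X['br'])/2)
d=X['r']-X['bl'];e=X['l']-X['br'];print(np.degrees(np.arctan2(d[1],d[0])),np.degrees(np.arctan2(e[1],e[0])),np.hypot(*d),np.hypot(*e))
a=W(368,193,.014);b=W(400,212,.014);print('mark',a,b);print('pv',W(391,97,.088),'kn',W(379,55,.105),'tip',W(411,169,.083))
print(proj('wrist',[.5355,-.0797,.154],p),p['origin'])
E
```

```text
hull [ 0.53195524 -0.07831305] foot [ 0.53455869 -0.07299911]
{'r': array([ 0.54489684, -0.01924191]), 'l': array([ 0.47348564, -0.06584798]), 'bl': array([ 0.52013104, -0.13967024]), 'br': array([ 0.593917  , -0.09358428])} [ 0.53251394 -0.07945608] [ 0.53370132 -0.07971613]
78.37927119474209 167.03048049079564 0.12294847120957215 0.12358404067121917
mark [ 0.58168739 -0.08179693] [ 0.62182148 -0.08210374]
pv [0.53926865 0.003874  ] kn [0.51433125 0.02154633] tip [ 0.58530153 -0.0347778 ]
[330.67700775 210.50289172] [ 0.50133543 -0.02139119  0.36624211]
```

Request:
arm_command --delta_pos '[[0.3,0.03,-0.15],[0.4,0,0],[0.4,0,0],[0.4,0,0],[0,0,0]]' --rotation '[[-0.2,-0.05,0.18],[-0.2,0,0],[0,0,0],[0,0,0],[0,0,0]]'

```text
clock: 5.0
position: [0.5348, -0.0818, 0.1935]
tool_rot: [0.564, 1.566, -0.44]
force: [-0.1, -0.2, 0.4]
grip_width: 0.0641
```

```bash
python3 -c "
from h import *
s,R=st([.5335,-.0795,.128]);lev(R)"
```

```text
t 5.0 pos [ 0.5348 -0.0818  0.1935] jaw 32.5 tilt [ 0.004 -0.002] w 0.06413568643519808 F [-0.1 -0.2  0.4] M [-0.05  0.05 -0.01] q [ 0.45  0.5  -0.56  1.86  0.34  0.88  0.3 ]
tool delta/30mm [ 2.18 -0.   -0.09]
level rot/6deg [-0.    0.04 -0.02]
```

Request:
arm_command --delta_pos '[[0.4,0,-0.12],[0.45,0,0],[0.45,0,0],[0.45,0,0],[0.4,0,0],[0,0,0]]' --rotation '[[0,0,0],[0,0,0],[0,0,0],[0,0,0],[0,0,0],[0,0,0]]'

```text
clock: 5.6
position: [0.5329, -0.0785, 0.1227]
tool_rot: [0.463, 1.568, -0.542]
force: [-0.3, -0.8, -0.9]
grip_width: 0.0643
```

```bash
python3 -c "
from h import *
s,R=st([.5335,-.0795,.128]);lev(R)"
```

```text
t 5.6 pos [ 0.5329 -0.0785  0.1227] jaw 32.4 tilt [ 0.003 -0.002] w 0.06427730917245085 F [-0.3 -0.8 -0.9] M [-0.01  0.05  0.07] q [ 0.4   0.6  -0.51  1.91  0.42  0.73  0.22]
tool delta/30mm [-0.18 -0.    0.04]
level rot/6deg [-0.    0.03 -0.01]
```

Request:
arm_command --delta_pos '[[-0.1,0,0.02],[0,0,0],[0,0,0],[0,0,0],[0,0,0],[0,0,0],[0,0,0],[0,0,0]]' --rotation '[[0.4,0,0],[0.4,0,0],[0.4,0,0],[0.4,0,0],[0.4,0,0],[0.4,0,0],[0.4,0,0],[0.4,0,0]]'

```text
clock: 6.4
position: [0.5344, -0.0789, 0.1264]
tool_rot: [1.04, 1.566, -0.312]
force: [0.7, -0.9, 0.2]
grip_width: 0.0638
```

```bash
python3 -c "
from h import *
s,R=st([.5335,-.0795,.125]);lev(R)"
```

```text
t 6.4 pos [ 0.5344 -0.0789  0.1264] jaw 12.5 tilt [ 0.004 -0.001] w 0.06378859726692712 F [ 0.7 -0.9  0.2] M [ 0.    0.02 -0.  ] q [ 0.34  0.58 -0.42  1.91  0.35  0.72 -0.06]
tool delta/30mm [ 0.05 -0.03  0.01]
level rot/6deg [ 0.    0.02 -0.04]
```

Request:
arm_command --delta_pos '[[0,0,0],[0,0,0],[0,0,0],[0,0,0],[0,0,0],[0,0,0],[0,0,0],[0,0,0],[0,0,0],[0,0,0]]' --rotation '[[0.5,0,0],[0.5,0,0],[0.5,0,0],[0.5,0,0],[0.5,0,0],[0.5,0,0],[0.5,0,0],[0.5,0,0],[0.5,0,0],[0.5,0,0]]'

```text
clock: 7.4
position: [0.5364, -0.0791, 0.1288]
tool_rot: [1.678, 1.562, -0.22]
force: [-0.1, -0.1, 0.4]
grip_width: 0.0641
```

```bash
python3 -c "
from h import *
s,R=st([.5335,-.0795,.125]);lev(R)"
```

```text
t 7.4 pos [ 0.5364 -0.0791  0.1288] jaw -18.8 tilt [ 0.009 -0.002] w 0.0641180452148005 F [-0.1 -0.1  0.4] M [-0.03  0.06  0.02] q [ 0.24  0.56 -0.28  1.92  0.23  0.69 -0.5 ]
tool delta/30mm [ 0.13 -0.09  0.05]
level rot/6deg [ 0.   -0.01 -0.08]
```

Request:
arm_command --delta_pos '[[0.07,-0.05,0.02],[0.07,-0.05,0.02],[0,0,0],[0,0,0],[0,0,0],[0,0,0],[0,0,0],[0,0,0]]' --rotation '[[0.5,0,-0.06],[0.5,0,0],[0.5,0,0],[0.5,0,0],[0.5,0,0],[0.5,0,0],[0.5,0,0],[0.5,0,0]]'

```text
clock: 8.2
position: [0.5348, -0.0789, 0.1264]
tool_rot: [2.416, 1.565, 0.082]
force: [-0.5, 0.8, -0.6]
grip_width: 0.0642
```

```bash
python3 - <<'E'
from h import *
s,R=st([.5335,-.0795,.125]);lev(R)
a=grab('scene','s1.png')[:,:,::-1];b=grab('side','d1.png')[:,:,::-1]
cv2.imwrite('pics/c2.png',np.hstack([cv2.resize(a[165:255,250:350],(400,360),interpolation=2),cv2.resize(b[150:240,285:385],(400,360),interpolation=2)]))
E
```

```text
t 8.2 pos [ 0.5348 -0.0789  0.1264] jaw -43.8 tilt [0.006 0.001] w 0.06418016338688524 F [-0.5  0.8 -0.6] M [-0.06  0.07 -0.  ] q [ 0.16  0.55 -0.16  1.92  0.14  0.67 -0.85]
tool delta/30mm [ 0.05 -0.02  0.05]
level rot/6deg [ 0.   -0.04 -0.04]
```

View pics/c2.png

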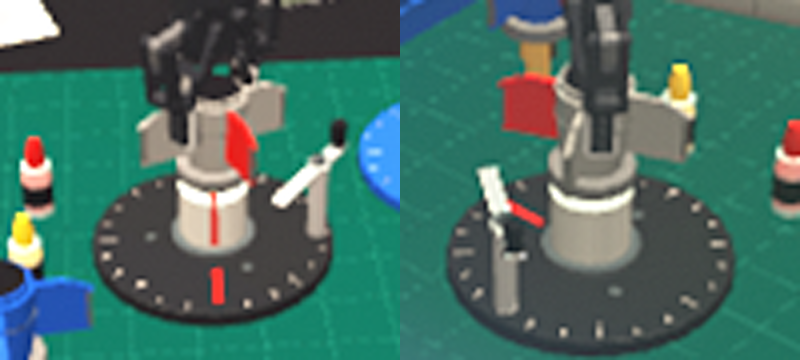

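The tail turns with the fingers; the red fin is about 20–25° short of the line and still proud. I'll go slower now.

Request:
arm_command --delta_pos '[[0.04,-0.02,0.04],[0,0,0],[0,0,0],[0,0,0],[0,0,0],[0,0,0],[0,0,0],[0,0,0],[0,0,0],[0,0,0]]' --rotation '[[0.25,-0.02,-0.03],[0.25,0,0],[0.25,0,0],[0.25,0,0],[0.25,0,0],[0.25,0,0],[0.25,0,0],[0.25,0,0],[0.25,0,0],[0.25,0,0]]'

```text
clock: 9.3
position: [0.5338, -0.0793, 0.1254]
tool_rot: [3.043, 1.568, 0.43]
force: [0.4, 0.2, 0.2]
grip_width: 0.0641
```

```bash
cat > fin.py <<'E'
from h import *
import sys
s,R=st([.5335,-.0795,.125]);lev(R)
for n,b in(('scene',(275,180,330,214)),('side',(285,155,350,198))):
    a=grab(n,f'{n}_{sys.argv[1]}.png');x0,y0,x1,y1=b
    h=cv2.cvtColor(a[y0:y1,x0:x1],cv2.COLOR_RGB2HSV).astype(int)
    v,u=np.nonzero(((h[...,0]<8)|(h[...,0]>172))&(h[...,1]>150)&(h[...,2]>90))
    print(n,len(u),u.min()+x0,u.max()+x0,v.min()+y0,v.max()+y0) if len(u) else print(n,0)
E
python3 fin.py a
python3 - <<'E'
from h import *
A=np.array([.5345,-.079,0])
for psi in(-3,3,10):
  for z in(.066,.076):
    c=np.array([np.cos(np.radians(psi)),np.sin(np.radians(psi)),0])
    print(psi,z,[[np.round(proj(n,A+c*r+[0,0,z+h]),1) for r,h in((.062,.061),(.062,.026))] for n in('scene','side')])
E
```

```text
t 9.3 pos [ 0.5338 -0.0793  0.1254] jaw -59.7 tilt [0.003 0.001] w 0.06405500575325286 F [0.4 0.2 0.2] M [-0.01 -0.08  0.01] q [ 0.1   0.55 -0.09  1.93  0.07  0.66 -1.07]
tool delta/30mm [0.01 0.   0.01]
level rot/6deg [-0.   -0.03 -0.  ]
scene 56 303 308 194 213
side 129 314 324 166 181
-3 0.066 [[array([303.9, 205.8]), array([304. , 215.3])], [array([315.7, 168.2]), array([315.8, 179.3])]]
-3 0.076 [[array([303.9, 203. ]), array([304. , 212.6])], [array([315.6, 165. ]), array([315.7, 176.2])]]
3 0.066 [[array([306.1, 205.7]), array([306.2, 215.2])], [array([314. , 169.2]), array([314.2, 180.3])]]
3 0.076 [[array([306.1, 202.9]), array([306.2, 212.5])], [array([314., 166.]), array([314.1, 177.2])]]
10 0.066 [[array([308.6, 205.4]), array([308.6, 214.9])], [array([312.4, 170.5]), array([312.5, 181.6])]]
10 0.076 [[array([308.7, 202.6]), array([308.6, 212.2])], [array([312.4, 167.2]), array([312.5, 178.5])]]
```

Still proud, a few degrees short. Continuing slowly.

Request:
arm_command --delta_pos '[[0,0,0],[0,0,0],[0,0,0],[0,0,0],[0,0,0],[0,0,0]]' --rotation '[[0.2,0,0],[0.2,0,0],[0.2,0,0],[0.2,0,0],[0.2,0,0],[0,0,0]]'

```text
clock: 10.0
position: [0.534, -0.0792, 0.1254]
tool_rot: [3.123, 1.567, 0.398]
force: [0.5, -0.6, -0.3]
grip_width: 0.064
```

```bash
python3 fin.py b
```

```text
t 10.0 pos [ 0.534  -0.0792  0.1254] jaw -66.2 tilt [0.003 0.001] w 0.06404705514890648 F [ 0.5 -0.6 -0.3] M [-0.  0. -0.] q [ 0.08  0.55 -0.06  1.93  0.05  0.66 -1.16]
tool delta/30mm [0.01 0.   0.02]
level rot/6deg [-0.   -0.03 -0.  ]
scene 31 302 303 197 213
side 68 316 322 167 180
```

```bash
python3 -c "
from h import *
a=cv2.imread('pics/scene_b.png');b=cv2.imread('pics/side_b.png')
cv2.imwrite('pics/c3.png',np.hstack([cv2.resize(a[175:240,265:340],(400,350),interpolation=2),cv2.resize(b[150:230,290:380],(400,350),interpolation=2)]))"
```

```text
(no output)
```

View pics/c3.png

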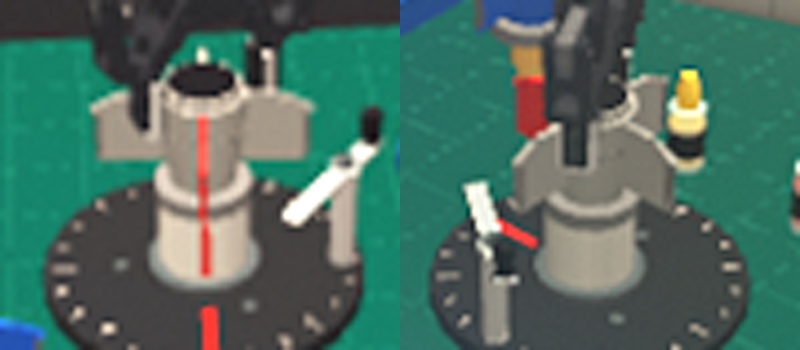

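The red fin lies on the red line and the bright socket rim seen earlier is gone. The tail dropped about 3 px, which is about 10 mm, so it is seated. Next I'll back the fingers off, lift, and check the surroundings of the knob.

Request:
arm_command --delta_pos '[[0,0,0],[0,0,0],[0,0,0],[-0.5,0,0],[-0.8,0,0],[-0.8,0,0],[-0.8,0,0],[-0.4,0,0],[0,0,0]]' --rotation '[[-0.6,0,0],[-0.7,0,0],[-0.5,0,0],[0,0,0],[0,0,0],[0,0,0],[0,0,0],[0,0,0],[0,0,0]]'

```text
clock: 11.0
position: [0.5325, -0.0795, 0.2269]
tool_rot: [-2.137, 1.569, 1.621]
force: [-0.2, 0.3, 0.4]
grip_width: 0.0638
```

```bash
python3 - <<'E'
from h import *
import pickle
s,R=st([.487,.031,.22]);lev(R)
p=optics.camera_params('wrist');a=grab('wrist','w2.png');pickle.dump(p,open('w2.pkl','wb'))
print('blue knob',onz('scene',403,184,.105),'bluetip',onz('scene',375,190,.083),'bsock',onz('scene',368,190,.066))
E
```

```text
t 11.0 pos [ 0.5325 -0.0795  0.2269] jaw -54.7 tilt [-0.     0.001] w 0.06377127052932349 F [-0.2  0.3  0.4] M [-0.02 -0.02  0.  ] q [ 0.13  0.41 -0.12  1.84  0.06  0.89 -0.97]
tool delta/30mm [ 0.24 -3.88 -0.89]
level rot/6deg [ 0.   -0.01  0.01]
blue knob [0.46558454 0.26004502 0.105     ] bluetip [0.46090517 0.16743375 0.083     ] bsock [0.43282217 0.15090287 0.066     ]
```

View pics/w2.png

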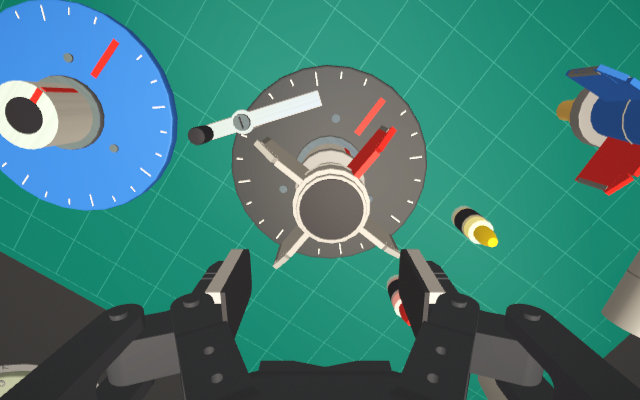

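The red fin (394,130) is parallel to the red line (370,116). The knob is at (198,135) and the pivot at (241,122).

```bash
python3 - <<'E'
from h import *
import pickle
p=pickle.load(open('w2.pkl','rb'));W=lambda u,v,z:onz('wrist',u,v,z,p)[:2]
for z in(.127,.137):
  d=W(393,129,z)-W(277,265,z);e=W(257,141,z)-W(398,257,z);print(z,np.hypot(*d),np.hypot(*e),np.degrees(np.arctan2(d[1],d[0])))
a=W(356,133,.014);b=W(383,100,.014);print('mark',b,np.degrees(np.arctan2(*(b-a)[::-1])))
pv=W(241,122,.088);kn=W(197,135,.105);print(pv,kn,kn-pv,np.hypot(*(kn-pv)))
st([.487,.031,.2])
E
```

```text
0.127 0.12423126585406558 0.12682713120269534 -3.742651959544592
0.137 0.11878635109251769 0.12126844262214484 -3.7426519595445935
mark [ 0.62035394 -0.08309477] -3.454505978174148
[0.53966347 0.00375281] [0.51708241 0.02184648] [-0.02258106  0.01809368] 0.028935882109816062
t 11.05 pos [ 0.5323 -0.0794  0.226 ] jaw -54.7 tilt [-0.001  0.002] w 0.06362307393994507 F [0.6 0.1 0.1] M [ 0.03 -0.05  0.03] q [ 0.13  0.41 -0.12  1.85  0.06  0.89 -0.97]
tool delta/30mm [ 0.88 -3.87 -0.9 ]
```

Seated: fin span at z=0.127 measures 124–127 mm, and the fin is at -3.7° against the mark at -3.5°. Now the clip.

Request:
arm_command --delta_pos '[[0,-0.77,-0.18],[0,-0.77,-0.18],[0,-0.77,-0.18],[0,-0.77,-0.18],[0,-0.77,-0.18],[0,0,0],[0,0,0],[0,0,0],[0,0,0]]' --rotation '[[0,0,0],[0,0,0],[0,0,0],[0,0,0],[0,0,0],[1,0,0],[1,0,0],[1,0,0],[1,0,0]]' --gripper 1

```text
clock: 11.95
position: [0.4809, 0.0341, 0.2144]
tool_rot: [-0.186, 1.555, 3.141]
force: [-0.2, 0.4, 0.9]
grip_width: -0.0002
```

Request:
arm_command --delta_pos '[[0,0,0],[0,0,0],[0,0,0]]' --rotation '[[1,0,0],[1,0,0],[0.3,0,0]]'

```text
clock: 12.25
position: [0.4792, 0.0339, 0.2104]
tool_rot: [0.135, 1.549, -3.075]
force: [-0.8, 0.3, 0.0]
grip_width: -0.0003
```

```bash
python3 -c "
from h import *
s,R=st([.488,.030,.108]);lev(R)"
```

```text
t 12.25 pos [0.4792 0.0339 0.2104] jaw -93.9 tilt [-0.022 -0.001] w -0.00027676424781306204 F [-0.8  0.3  0. ] M [ 0.03 -0.08  0.03] q [-0.18  0.35 -0.02  1.99  0.    0.82 -1.84]
tool delta/30mm [ 3.4   0.1  -0.38]
level rot/6deg [-0.    0.21 -0.03]
```

Request:
arm_command --delta_pos '[[0.5,0.1,-0.16],[0.5,0,0],[0.6,0,0],[0.6,0,0],[0.6,0,0],[0.3,0,0],[0,0,0]]' --rotation '[[0,0.21,-0.03],[0,0,0],[0,0,0],[0,0,0],[0,0,0],[0,0,0],[0,0,0]]'

```text
clock: 12.95
position: [0.4792, 0.03, 0.1063]
tool_rot: [0.331, 1.562, -2.879]
force: [-0.3, -0.7, 0.5]
grip_width: 0.0003
```

```bash
python3 -c "
from h import *
s,R=st([.488,.030,.108]);lev(R)"
```

```text
t 12.95 pos [0.4792 0.03   0.1063] jaw -93.9 tilt [-0.009 -0.002] w 0.0002860119430976107 F [-0.3 -0.7  0.5] M [ 0.04  0.03 -0.05] q [-0.17  0.52 -0.02  2.08  0.02  0.55 -1.84]
tool delta/30mm [-0.06 -0.02 -0.29]
level rot/6deg [-0.    0.08 -0.03]
```

Request:
arm_command --delta_pos '[[0,0,-0.25],[0,0,-0.25],[0,0,-0.2],[0,0,-0.15],[0,0,-0.15],[0,0,-0.15],[0,0,0]]' --rotation '[[0,0.08,0],[0,0,0],[0,0,0],[0,0,0],[0,0,0],[0,0,0],[0,0,0]]'

```text
clock: 13.65
position: [0.506, 0.0363, 0.107]
tool_rot: [-0.131, 1.548, 2.95]
force: [-1.2, -0.6, 0.0]
grip_width: 0.0001
```

```bash
python3 -c "
from h import *
s,R=st([.524,.030,.107]);lev(R)"
```

```text
t 13.65 pos [0.506  0.0363 0.107 ] jaw -93.5 tilt [-0.022  0.004] w 8.725266701783564e-05 F [-1.2 -0.6  0. ] M [-0.04  0.05 -0.03] q [-0.16  0.55 -0.03  2.    0.01  0.61 -1.83]
tool delta/30mm [-0.01  0.17 -0.61]
level rot/6deg [-0.    0.21  0.03]
```

Request:
arm_command --delta_pos '[[0,0.05,-0.15],[0,0.05,-0.12],[0,0.03,-0.12],[0,0.03,-0.1],[0,0,0]]' --rotation '[[0,0.1,0],[0,0,0],[0,0,0],[0,0,0],[0,0,0]]'

```text
clock: 14.15
position: [0.5154, 0.042, 0.1075]
tool_rot: [-0.458, 1.542, 2.634]
force: [-1.4, 0.5, -1.2]
grip_width: 0.0001
```

```bash
python3 -c "
from h import *
s,R=st([.524,.030,.107]);lev(R)"
```

```text
t 14.15 pos [0.5154 0.042  0.1075] jaw -92.8 tilt [-0.025  0.014] w 6.334251713354775e-05 F [-1.4  0.5 -1.2] M [ 0.14  0.31 -0.02] q [-0.16  0.56 -0.04  1.97  0.    0.63 -1.81]
tool delta/30mm [ 0.    0.38 -0.31]
level rot/6deg [0.   0.25 0.12]
```

Request:
arm_command --delta_pos '[[0,0.2,0],[0,0.2,0],[0,0,0]]' --rotation '[[0,0.25,0.12],[0,0,0],[0,0,0]]'

```text
clock: 14.45
position: [0.5156, 0.0314, 0.1084]
tool_rot: [-1.697, 1.569, 1.397]
force: [-1.6, -0.4, -0.7]
grip_width: -0.0001
```

```bash
python3 -c "
from h import *
s,R=st([.524,.032,.107]);lev(R)"
```

```text
t 14.45 pos [0.5156 0.0314 0.1084] jaw -92.7 tilt [0.    0.002] w -7.339212008422595e-05 F [-1.6 -0.4 -0.7] M [-0.16  0.26 -0.02] q [-0.16  0.55 -0.02  2.    0.02  0.59 -1.81]
tool delta/30mm [ 0.05 -0.03 -0.28]
level rot/6deg [-0.   -0.    0.02]
```

Request:
arm_command --delta_pos '[[0.03,0,-0.18],[0,0,-0.12],[0,0,0]]' --rotation '[[0,0,0],[0,0,0],[0,0,0]]'

```text
clock: 14.75
position: [0.5237, 0.0317, 0.1078]
tool_rot: [-0.495, 1.565, 2.599]
force: [-7.6, 1.3, 4.4]
grip_width: 0.0001
```

```bash
python3 - <<'E'
from h import *
s,R=st([.526,.032,.107]);lev(R)
a=grab('scene','s3.png')[:,:,::-1];b=grab('side','d3.png')[:,:,::-1]
cv2.imwrite('pics/c4.png',np.hstack([cv2.resize(a[165:245,270:360],(400,356),interpolation=2),cv2.resize(b[150:230,285:375],(400,356),interpolation=2)]))
E
```

```text
t 14.75 pos [0.5237 0.0317 0.1078] jaw -92.7 tilt [-0.005  0.003] w 0.00011517126472098527 F [-7.6  1.3  4.4] M [0.21 1.56 0.05] q [-0.15  0.56 -0.03  1.97  0.02  0.61 -1.81]
tool delta/30mm [ 0.03 -0.01 -0.08]
level rot/6deg [0.   0.05 0.03]
```

View pics/c4.png

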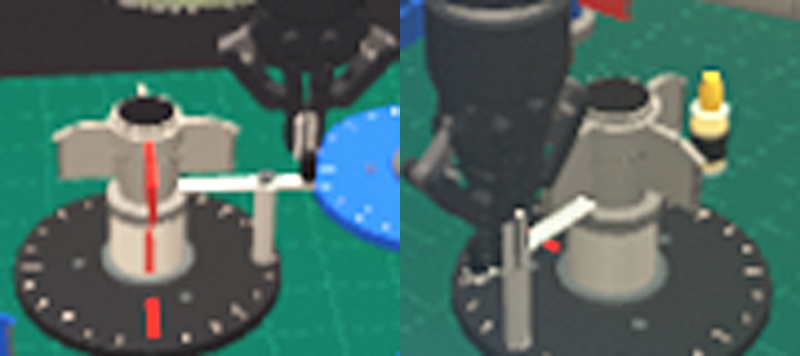

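The force has risen to 7.6 N at the expected stop position, and the clip arm points over the flange. One more small press will confirm the stop, then I'll retreat.

Request:
arm_command --delta_pos '[[0,0,-0.06],[0,0,0]]' --rotation '[[0,0,0],[0,0,0]]'

```text
clock: 15.05
position: [0.5235, 0.0317, 0.1077]
tool_rot: [-0.24, 1.559, 2.854]
force: [-4.9, 0.4, 3.5]
grip_width: 0.0001
```

Request:
arm_command --delta_pos '[[0,0,0.2],[0,0,0.4],[0,0,0.4],[-0.7,0,0],[-1,0,0],[-1,0,0],[-1,0,0],[-1,0,0],[-0.5,0,0],[0,0,0]]' --rotation '[[0,0,0],[0,0,0],[0,0,0],[0,0,0],[0,0,0],[0,0,0],[0,0,0],[0,0,0],[0,0,0],[0,0,0]]'

```text
clock: 16.05
position: [0.4889, 0.0322, 0.2704]
tool_rot: [-0.316, 1.56, 2.776]
force: [0.1, -0.0, 0.3]
grip_width: 0.0003
```

```bash
python3 - <<'E'
from h import *
import pickle
s,R=st();p=optics.camera_params('wrist');a=grab('wrist','w3.png')[:,:,::-1];pickle.dump(p,open('w3.pkl','wb'))
b=grab('scene','s4.png')[:,:,::-1]
print(proj('wrist',[.54,.0036,.088],p))
cv2.imwrite('pics/c5.png',np.vstack([cv2.resize(a,(512,320)),cv2.resize(b[170:245,262:382],(512,280),interpolation=2)]))
E
```

```text
t 16.05 pos [0.4889 0.0322 0.2704] jaw -92.8 tilt [-0.01   0.004] w 0.0003038044625587603 F [ 0.1 -0.   0.3] M [-0.02  0.01  0.05] q [-0.16  0.28 -0.02  1.91  0.    0.96 -1.81]
[356.40613999 117.50072308]
```

View pics/c5.png

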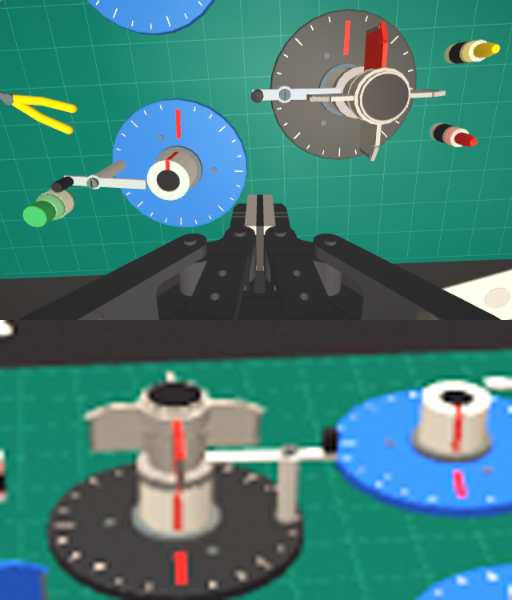

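```bash
python3 - <<'E'
from h import *
import pickle
p=pickle.load(open('w3.pkl','rb'));a=cv2.imread('pics/w3.png')
g=cv2.cvtColor(a,cv2.COLOR_BGR2GRAY)
x0=305;m=(g[95:145,x0:345]<55).astype(np.uint8)
nl,l,s,c=cv2.connectedComponentsWithStats(m);k=1+np.argmax(s[1:,4]);print(s[k],c[k]+[x0,95])
W=lambda u,v,z:onz('wrist',u,v,z,p)[:2]
kn=W(*(c[k]+[x0,95]),.099);pv=W(356,118,.088)
tip=W(424,117,.083)
an=lambda d:np.degrees(np.arctan2(d[1],d[0]))
print(kn,pv,an(kn-pv),np.hypot(*(kn-pv)),'arm dir',an(W(335,119.5,.083)-W(385,119,.083)))
b=W(434,27,.014);e=W(433,67,.014);print('mark',an(b-e))
E
```

```text
[14 17  9  4  9] [323. 113.]
[0.54572581 0.03222273] [0.53959457 0.003961  ] 77.75965067069905 0.028919161966080957 arm dir 87.80186415036499
mark 0.8308016550173343
```

```bash
python3 - <<'E'
import cv2
cv2.imwrite('pics/c6.png',cv2.resize(cv2.imread('pics/w3.png')[80:160,300:460],(800,400),interpolation=2))
E
```

```text
(no output)
```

View pics/c6.png

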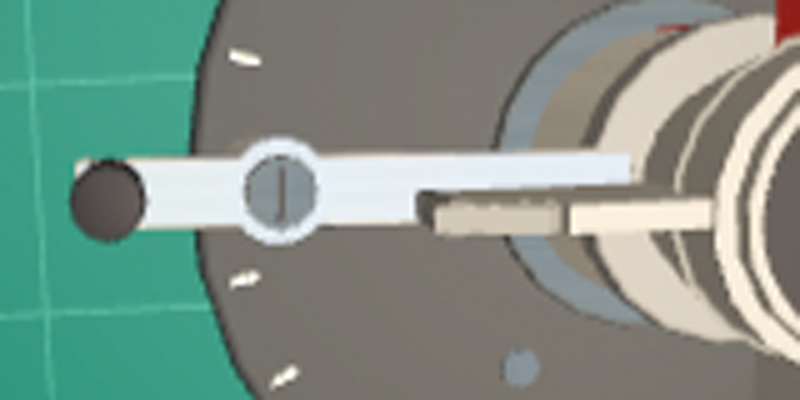

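```bash
python3 - <<'E'
from h import *
import pickle
p=pickle.load(open('w3.pkl','rb'))
W=lambda u,v,z:onz('wrist',u,v,z,p)[:2]
an=lambda d:np.degrees(np.arctan2(d[1],d[0]))
print('knob',an(W(321.6,120,.105)-W(356.2,118.2,.088)),'edge',an(W(318,112,.083)-W(426,110.6,.083)))
F=W(356.2,118.2,.088);c=[W(401.5,118,.0)] 
print('axis->pivot',an(F-[.535,-.0795]),'hull',W(477.5,120,.144),'pivot',F,'tip',W(426,114,.083))
E
```

```text
knob 87.92341507721483 edge 87.95881442888384
axis->pivot 86.96445914518128 hull [ 0.53782795 -0.07769044] pivot [0.53941694 0.00379157] tip [ 0.53972736 -0.057872  ]
```

The clip is within about 1° of its stop, and the stop was also felt as a force rise. The arm is clear, so I'm handing in.

```bash
python3 -c "
from h import *
print(bot.job_done())"
```

```text
the job is handed in; nothing more can be done
None
```

The tail is seated with its red fin on the red line, and the clip is swung in over the flange. I handed the job in at about 16 s on the robot clock.

I turned the tail by setting the half-open jaws over the hull between the fins and rotating the wrist, so it was never gripped or lifted. Then I pushed the clip's knob in with the closed fingers.

**Last checks**
- **Tail:** the red fin read -3.7° against -3.5° for the red line. The tail dropped about 10 mm, and the fin span at the seated height was 124–127 mm against the expected 124 mm.
- **Clip:** it met a firm stop at 5–8 N and reads about 1° from its nominal closed angle, which is within measuring error. Its tip lies over the flange, about 22 mm from the axis.
- **Robot and other things:** the arm is clear and reads zero force. It went near none of the bystanders, and the bottles in view in the last picture look undisturbed.

**Readings that disagreed**
- My first estimates of the stand's centre, from the scene and side cameras, differed by about 15 mm. I used the closer wrist views instead.
- An automatic mask for the knob picked up only a few pixels and gave a wrong clip angle (78°). I re-read the knob and clip edge from an enlarged crop, and both gave 88°.
- One last-view reading of the red line (+0.8°) was off from the earlier -3.5°. It came from rough pixel positions in the last wrist picture.

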